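# Pop the soap tray and catch it

### The arm

A 6-joint arm with a two-finger parallel gripper is mounted at the origin on the work surface. World frame = base frame: x ahead of the robot, y to its left, z up, the work surface at z = 0. Lengths are in m, angles in rad, forces in N, time in s.
With the tool pointing down it reaches from about 0.375 to 0.975 m from the base axis. Payload 3.8 kg.
Tool frame: the origin (TCP) lies at the very end of the fingers, on their centre line; the grasp point (between the pads) lies 19 mm behind it; z points along the fingers, y is the line along which they close (so a half turn about z gives the same grasp; the last joint's range is limited). The gripper opens to 85 mm and grips with 20 to 120 N. Pads are 22 mm wide; open, the fingers measure 114 mm over their backs; the gripper's body (76 mm by 85 mm) begins 54 mm behind the grasp point. The pads swing forward as they close: fully open they stand 13 mm farther back than shut.
Start: joints at [1.111, 0.264, 1.604, -0, 1.274, -0.037], TCP at [0.277, 0.616, 0.231] pointing down, gripper open.
Joint ranges: [-2.63, 2.63], [-0.94, 2.18], [0.31, 2.57], [-1.31, 4.45], [0, 2.66], [-2.55, 2.55]. Speed limits (rad/s): [2.57, 2.57, 3.14, 3.14, 3.14, 3.14].

### API

Orientations are given as a rotation vector (axis times angle).
In Python, from workcell import read_state, read_camera, calibration, finish_job gives the robot as it stands.
- The arm moves only by the tool step_arm, never from a script. Its argument "commands" is a list of rows, each an object of numbers: "fingers": the gripper's target within -1 to 1 (shut at 1, half-way at 0, fully open at -1); "dx", "dy", "dz": the shift along the tool's x, y, z in m; "roll": the turn about the tool's z in degrees. In form: [{"fingers": .., "dx": .., "dy": .., "dz": .., "roll": ..}, ...]. A call has 1 to 8 rows; each row is the pose to reach, as a shift and turn from the pose commanded when the call began, along the tool's axes at that moment; what a row does not reach only later rows make up. A row lasts 1/8 s, in which the tool goes at most 62.5 mm and 10.7 degrees, less where a joint would pass 70% of its speed; a pose out of reach is approached as far as the arm can. A call with a gripper value outside its range is refused whole. The fingers move at their own pace and stop on an object; "squeeze" is the grip in N (left out, the last holds). Time passes only in rows, so rows that repeat a pose let the fingers close. It gives the time, the measured TCP pose, the force, the opening and the grip force at its end, in the units of the state.
- read_state(): the state, without advancing time (a new reading comes with each control period).
- read_camera(name): name is "scene" or "top" or "wrist"; returns (picture, depth): 480x640x3 uint8, blue, green, red; 480x640 float32, m along the optical axis (not along the pixel's ray), 0 where there is no reading.
- calibration(name): a dict with "intrinsics" (3x3 intrinsics, pixels), "world_to_cam" (4x4, takes a point from world to camera coordinates). Camera axes: x right, y up, looking along -z (the intrinsics and any distortion apply to the point x, -y, -z); pixel columns grow to the right and rows downward; lengths in m; the calibration is good to about 2 mm. The wrist camera is an equidistant fisheye: a pixel r from the principal point sees the ray r / f radians off the axis. A picture is of the moment at which its call begins: read the wrist's pose just before it. calibration takes no time and is no camera call; for the wrist camera it gives the pose at the moment of the call.
- finish_job(): hands the job in; it is judged then, once.
The state is a dict: "time": time; "q": joint angles; "joint_vel": joint speeds; "joint_torque": joint torques, N m; "tool_pos": TCP position; "tcp_rot": TCP orientation; "wrist_force": force on the tool from outside, world axes, zero at the start; "torque": the same for the moment, N m; "width": opening from 0.0 (shut) to 1.0 (fully open); "grip_force": force on a finger pad.
Only numpy, scipy, OpenCV 4.12 (cv2) and the standard library are available. Lean on these libraries where they do the work, as an engineer would, in place of code of your own. Each camera call takes 0.05 s, during which the arm holds its last target. There are 200 camera calls.

### The job

Press down the key on the soap case with one fingertip so that the sprung soap tray pops out, and have the other finger waiting in front of the tray's tall front plate, so that it catches the tray after a finger's breadth or so (10 to 35 mm out) before it runs away. Finish while still holding the tray back there with that finger, so that the soap can be taken out; the pressing finger may stay on the key or not. Do not take hold of the front plate from behind, and leave the other things on the table where they are.

Things in the scene. Friction and masses are not known exactly. Their poses are not given: they have to be found in the camera images.
- case: Green plastic soap case, 120 (x) by 84 (y) by 52 (z) mm, fixed to the table. Origin: centre of its underside; x points the way the tray comes out, z up. A shut flip-top lid (it does not open here) covers its back half, x = -61 to +5 mm, 52 mm high (its snap catch reaches x = 11). In front of the lid, x = 5 to 60 mm, is a lower flat shoulder 28 mm high, with the key in it.
- key_top (a point): Centre of the top of the key, moving with it: a grey push key 20 (x) by 24 (y) mm in the middle of the shoulder, 32 mm ahead of the case's origin, its top 34 mm above the table, 6 mm proud of the shoulder. From the key's centre it is 27 mm to the lid behind (21 mm to the lid's catch) and 28 mm to the tray's front plate ahead. Axes as the case's.
- key (a joint): Travel of the key straight down, m: 0 up, 0.006 fully down (flush with the shoulder). A spring pushes it up, 1.6 N at the start and 4 N fully down. The tray is let go at about 3 to 4 mm.
- tray_front (a point): Point on the outer face of the tray's front plate, mid-width, 40 mm above the table, moving with the tray. The plate is green, upright, 84 mm wide, 8 mm thick, from 2 to 52 mm above the table (24 mm higher than the shoulder). Shut, its outer face is 36 mm ahead of the key's centre. Its inner face, towards the key, must not be pushed by a finger: no pinching or pulling. Axes as the case's.
- tray (a joint): How far the tray is out along the case's x, m: 0 shut and latched. Once the key is pressed a spring pushes it out with about 2 N (1 N at full travel); unhindered it reaches 0.04 in about 0.2 s and runs on to its end at 0.075. A finger in front stops it easily.
- lota: Steel lota (round-bellied pot), 106 mm across the belly, 100 mm high, loose, 0.3 kg; origin at the centre of its underside. Stays where it is.
- jar: Small brown glass jar with red twist cap, 46 mm across, 60 mm high, loose, 0.11 kg; origin at the centre of its underside. Stays where it is.
- peg: Pink plastic clothes peg lying flat, 80 mm long (x), about 28 mm wide, 11 mm high, loose, 12 g; origin under its middle. Stays where it is.
- scratcher: Wooden back-scratcher lying flat, 418 mm long (x), 34 mm wide at its claw end (+x), 11 mm high, loose, 60 g; origin under its middle. Stays where it is.
Mind the look-alikes: they are no part of the job. Of the things that look like the case, take the one that is farthest to the robot's left at the start.

How it is judged:
On the way, in this order (a step that is already met when the one before it is completed fails the run):
1. the key is pressed with a finger (value of joint key above 0.002 m and contact force between the fingers and key above 0.3 N).
2. the tray has popped out and a finger has stopped it 6 to 42 mm out (value of joint tray between 0.006 and 0.042 m and contact force between the fingers and tray above 0.3 N and velocity of joint tray between -0.02 and 0.02 m/s), for 0.3 s.
At the end, for the whole second after the job is handed in: The tray stands still 6 to 42 mm out, held there by a finger pressing on it with more than 0.3 N; lota, jar, peg and back-scratcher are within 15 mm of where they were and lie or stand as before (all of step 2 and distance of each of lota, jar, peg, scratcher from where it was at the start of the episode below 0.015 m and angle between each of lota, jar, peg, scratcher's own z axis and vertical below 0.2 rad); the arm keeps its last pose, push and grip.
It fails at once if the tray ran away (more than 45 mm out) (value of joint tray above 0.045 m).
It fails at once if the tray's front plate was taken from behind (pinched or pulled) (contact force between the fingers and tray_c5 above 0.5 N).
It fails at once if a bystander was shifted, lifted or tipped (distance of any of lota, jar, peg, scratcher from where it was at the start of the episode above 0.02 m or angle between any of lota, jar, peg, scratcher's own z axis and vertical above 0.3 rad).
It also fails if it takes over 32 s, if anything falls off the work surface, if the arm or the gripper's body presses on something with over 40 N, if the wrist force passes 120 N, or if a joint passes its speed limit or range.

## Working session

There is one attempt and no reset: what is moved stays moved. The work goes in short steps, Python scripts to look and compute and a tool call to move; the robot and the scene stay as the last step left them, time stands still between calls to the robot, and variables do not carry over. Pictures are saved under pics/ and viewed, at most 10 in all, crops included, and the job is handed in when it is done.

Besides the shell and the picture viewer there is one more tool, called after "Call:" by a JSON object that holds its "api" and its "payload". step_arm: Moves the arm, as the interface text tells. Its arguments: {"type":"object","properties":{"commands":{"type":"array","items":{"type":"object","properties":{"fingers":{"type":"number"},"dx":{"type":"number"},"dy":{"type":"number"},"dz":{"type":"number"},"roll":{"type":"number"}}}},"squeeze":{"type":"number"}},"required":["commands"]}

```bash
mkdir -p pics; ls; python3 - <<'E'
from workcell import *
import cv2,numpy as np
s=read_state();print(s['time'],s['tool_pos'],s['tcp_rot'],s['width'])
for n in ("scene","top"):
    p,d=read_camera(n);cv2.imwrite(f'pics/{n}0.png',p);np.savez(f'{n}0.npz',p=p,d=d,K=calibration(n)['intrinsics'],T=calibration(n)['world_to_cam'])
    print(n,calibration(n))
E
```

```text
pics
0.0 [0.27664114 0.6149021  0.22995022] [-0.65905843 -3.07112574  0.00341623] 0.9995746543666784
scene {'intrinsics': array([[522.60794675,   0.        , 321.85237632],
       [  0.        , 522.60794675, 248.13018721],
       [  0.        ,   0.        ,   1.        ]]), 'world_to_cam': array([[ 0.60208008,  0.79836283,  0.01078713, -0.355319  ],
       [-0.60440279,  0.44689509,  0.65953169,  0.31465532],
       [ 0.52172487, -0.40361066,  0.75159935, -1.26225877],
       [ 0.        ,  0.        ,  0.        ,  1.        ]])}
top {'intrinsics': array([[517.98756143,   0.        , 322.02216767],
       [  0.        , 517.98756143, 229.33273861],
       [  0.        ,   0.        ,   1.        ]]), 'world_to_cam': array([[-2.11608599e-04, -9.99985824e-01, -5.32045816e-03,
         1.29972156e-02],
       [ 9.87714319e-01, -1.04043504e-03,  1.56266889e-01,
        -5.64530381e-01],
       [-1.56270210e-01, -5.22202530e-03,  9.87700538e-01,
        -1.10577722e+00],
       [ 0.00000000e+00,  0.00000000e+00,  0.00000000e+00,
         1.00000000e+00]])}
```

View pics/top0.png

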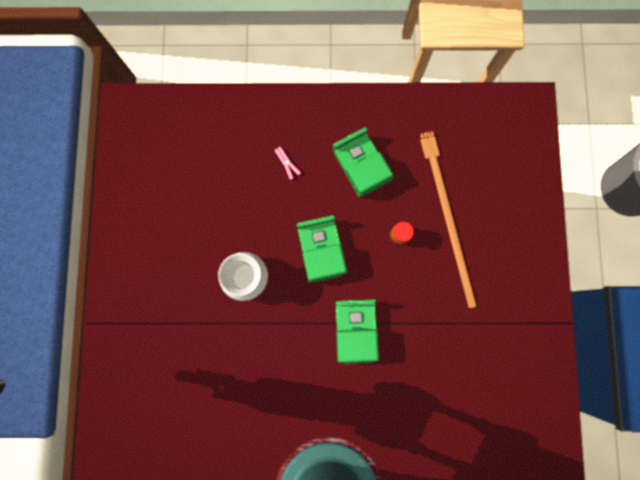

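View pics/scene0.png

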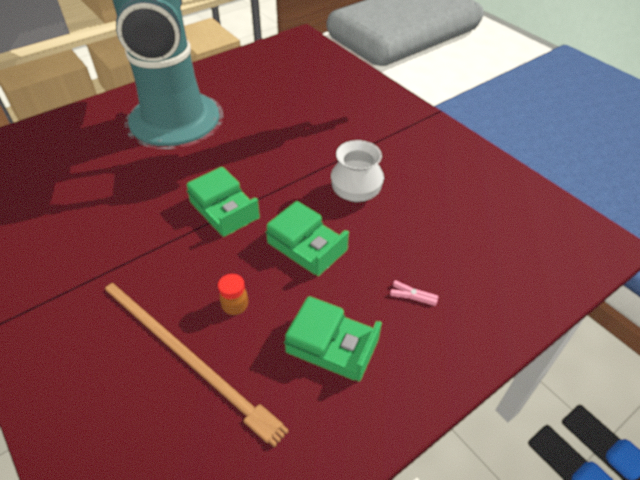

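Look-alike cases in the top view are at (322,248), (362,162) and (357,332). World +y (the robot's left) is image-left, so the one farthest left is (322,248). I'll measure it and confirm in a crop.

```bash
cat > h.py <<'E'
import numpy as np,cv2
def cloud(d,K,T):
    v,u=np.indices(d.shape); X=(u-K[0,2])/K[0,0]*d; Y=-(v-K[1,2])/K[1,1]*d
    P=np.stack([X,Y,-d],-1)-T[:3,3]; return P@T[:3,:3]
def ray(u,v,z,K,T):
    R=T[:3,:3]; c=-R.T@T[:3,3]; r=R.T@np.array([(u-K[0,2])/K[0,0],-(v-K[1,2])/K[1,1],-1])
    return c+r*(z-c[2])/r[2]
E
python3 - <<'E'
from h import *
for n in ('top','scene'):
    z=np.load(n+'0.npz');p,d,K,T=z['p'],z['d'],z['K'],z['T']
    P=cloud(d,K,T); hsv=cv2.cvtColor(p,cv2.COLOR_BGR2HSV)
    g=cv2.inRange(hsv,(45,80,40),(80,255,255))
    cs,_=cv2.findContours(cv2.morphologyEx(g,cv2.MORPH_CLOSE,np.ones((3,3))),cv2.RETR_EXTERNAL,cv2.CHAIN_APPROX_NONE)
    for c in cs:
        if cv2.contourArea(c)<800: continue
        m=cv2.drawContours(np.zeros_like(g),[c],-1,255,-1)
        k=(cv2.erode(m,np.ones((5,5)))>0)&(hsv[...,1]<80)
        v,u=np.nonzero(k); kc=ray(u.mean(),v.mean(),.034,K,T) if len(u) else None
        hi=(m>0)&(P[...,2]>.044)&(P[...,2]<.062)
        r=cv2.minAreaRect(P[hi][:,:2].astype(np.float32)*1000)
        print(n,cv2.boundingRect(c),'key px',u.mean(),v.mean(),len(u),'key',kc,'depth med',np.median(P[k],0),'\n rect',r, 'zlid',np.median(P[hi][:,2]))
    if n=='top': cv2.imwrite('pics/crop.png',cv2.resize(p[120:380,270:430],None,fx=2.3,fy=2.3,interpolation=cv2.INTER_CUBIC))
E
```

```text
top (336, 300, 43, 63) key px 355.5213675213675 316.79487179487177 117 key [ 0.37290945 -0.06035262  0.034     ] depth med [ 0.37249192 -0.05930704  0.03373706] 
 rect ((343.78277587890625, -62.57986831665039), (128.96388244628906, 85.38945770263672), 2.373514413833618) zlid 0.051872425663278196
top (297, 215, 50, 67) key px 318.4954128440367 236.12844036697248 109 key [0.55080853 0.02058695 0.034     ] depth med [0.55088683 0.02161634 0.03381599] 
 rect ((523.1063232421875, 13.537151336669922), (129.62322998046875, 85.60287475585938), 12.795326232910156) zlid 0.0515443453547127
top (333, 128, 60, 69) key px 356.0190476190476 151.26666666666668 105 key [ 0.74747625 -0.0653578   0.034     ] depth med [ 0.74766982 -0.06528607  0.03294137] 
 rect ((722.9291381835938, -80.63313293457031), (130.0166015625, 86.38139343261719), 28.261877059936523) zlid 0.05145858814840557
scene (284, 297, 98, 84) key px 349.3767441860465 341.9162790697674 215 key [ 0.75061426 -0.06751849  0.034     ] depth med [ 0.75011229 -0.06696846  0.03280862] 
 rect ((724.3395385742188, -81.43891143798828), (129.1695098876953, 86.14410400390625), 28.82183265686035) zlid 0.05095955571925143
scene (266, 201, 83, 75) key px 318.1142857142857 242.45714285714286 140 key [0.55403032 0.01822562 0.034     ] depth med [0.5533901  0.01908333 0.03266289] 
 rect ((525.648193359375, 11.920146942138672), (129.48863220214844, 85.77094268798828), 13.015962600708008) zlid 0.05072207872964628
scene (187, 167, 72, 69) key px 229.5943396226415 205.76415094339623 106 key [ 0.37502992 -0.06281528  0.034     ] depth med [ 0.37432188 -0.06230412  0.03263542] 
 rect ((346.80072021484375, -64.33826446533203), (131.5772705078125, 84.84419250488281), 2.300260543823242) zlid 0.050520300311170795
```

View pics/crop.png

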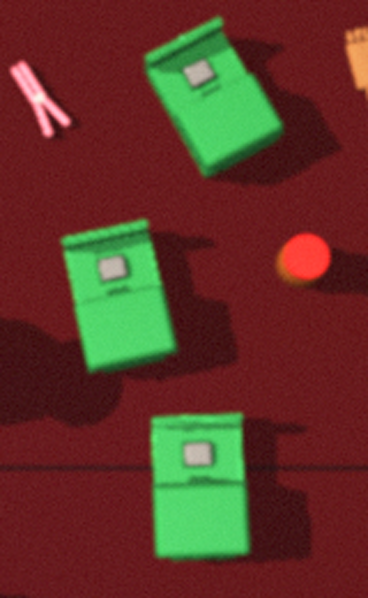

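The crop confirms three identical cases. The target is the middle one, crop (115,295), with its key at crop (113,267) and the plate at the top. Its key is at about (0.552, 0.019) with yaw 12.9°. Both views and the size check agree (129 x 85 mm, key 28 mm ahead of the rectangle's centre). I'm setting out above it.

Call:
{"api": "step_arm", "payload": {"commands": [{"dx": -0.047, "dy": -0.037, "roll": 6.6, "fingers": -0.18}, {"dx": -0.094, "dy": -0.074, "roll": 13.2, "fingers": -0.18}, {"dx": -0.141, "dy": -0.111, "roll": 19.8, "fingers": -0.18}, {"dx": -0.188, "dy": -0.148, "roll": 26.5, "fingers": -0.18}, {"dx": -0.235, "dy": -0.185, "roll": 33.1, "fingers": -0.18}, {"dx": -0.282, "dy": -0.222, "roll": 39.7, "fingers": -0.18}, {"dx": -0.329, "dy": -0.259, "roll": 46.3, "fingers": -0.18}, {"dx": -0.375, "dy": -0.296, "roll": 52.9, "fingers": -0.18}], "squeeze": 60}}

```text
invalid input
```

```bash
cat >> h.py <<'E'
from scipy.spatial.transform import Rotation as Ro
A=np.radians(12.9); EX=np.array([np.cos(A),np.sin(A),0])
def goto(s,p):
    R=Ro.from_rotvec(s['tcp_rot']).as_matrix(); ty=R[:,1]
    print('t',s['time'],'pos',s['tool_pos'],'w',s['width'],'ty deg',np.degrees(np.arctan2(ty[1],ty[0])),'tz',R[:,2],'shift',R.T@(np.array(p)-s['tool_pos']),'F',s['wrist_force'],'q',np.round(s['q'],2))
E
python3 -c "
from h import *;from workcell import *
goto(read_state(),[.583,.026,.12])"
```

```text
t 0.1 pos [0.27668508 0.61494949 0.2300798 ] w 1.0019392061629848 ty deg 65.77396391680436 tz [-9.01851844e-04 -1.84102954e-03 -9.99997899e-01] shift [-0.52101438 -0.41116401  0.11088759] F [-0.14489221  0.42966303 -0.64640323] q [ 1.11  0.26  1.61 -0.    1.27 -0.04]
```

Call:
{"api": "step_arm", "payload": {"commands": [{"fingers": -0.18, "dx": -0.047, "dy": -0.037, "dz": 0, "roll": 6.6}, {"fingers": -0.18, "dx": -0.094, "dy": -0.074, "dz": 0, "roll": 13.2}, {"fingers": -0.18, "dx": -0.141, "dy": -0.111, "dz": 0, "roll": 19.8}, {"fingers": -0.18, "dx": -0.188, "dy": -0.148, "dz": 0, "roll": 26.5}, {"fingers": -0.18, "dx": -0.235, "dy": -0.185, "dz": 0, "roll": 33.1}, {"fingers": -0.18, "dx": -0.282, "dy": -0.222, "dz": 0, "roll": 39.7}, {"fingers": -0.18, "dx": -0.329, "dy": -0.259, "dz": 0, "roll": 46.3}, {"fingers": -0.18, "dx": -0.375, "dy": -0.296, "dz": 0, "roll": 52.9}], "squeeze": 60}}

```text
time: 1.1
tool_pos: [0.4978, 0.1899, 0.231]
tcp_rot: [-1.963, -2.453, 0.0]
wrist_force: [0.7, -0.0, 0.6]
width: 0.589
grip_force: 0.0
```

```bash
python3 -c "
from h import *;from workcell import *
goto(read_state(),[.583,.026,.12])"
```

```text
t 1.1 pos [0.49783201 0.189868   0.2309684 ] w 0.5889317102925281 ty deg 12.659759815662317 tz [-2.21053165e-04 -2.01525559e-05 -9.99999975e-01] shift [-0.17855285  0.0472084   0.11095288] F [ 0.67118052 -0.0028513   0.63846223] q [ 0.32 -0.01  1.91  0.    1.24  0.1 ]
```

Call:
{"api": "step_arm", "payload": {"commands": [{"fingers": -0.18, "dx": -0.05, "dy": 0.013, "dz": 0, "roll": 0}, {"fingers": -0.18, "dx": -0.1, "dy": 0.026, "dz": 0, "roll": 0}, {"fingers": -0.18, "dx": -0.15, "dy": 0.04, "dz": 0.03, "roll": 0}, {"fingers": -0.18, "dx": -0.179, "dy": 0.047, "dz": 0.07, "roll": 0}, {"fingers": -0.18, "dx": -0.179, "dy": 0.047, "dz": 0.11, "roll": 0}, {"fingers": -0.18, "dx": -0.179, "dy": 0.047, "dz": 0.11, "roll": 0}, {"fingers": -0.18, "dx": -0.179, "dy": 0.047, "dz": 0.11, "roll": 0}]}}

```text
time: 1.98
tool_pos: [0.5837, 0.028, 0.1223]
tcp_rot: [1.957, 2.456, 0.001]
wrist_force: [0.7, 1.0, 0.1]
width: 0.592
grip_force: 0.0
```

```bash
python3 - <<'E'
from h import *;from workcell import *
s=read_state();goto(s,[.583,.026,.07])
c=calibration('wrist');p,d=read_camera('wrist');cv2.imwrite('pics/w1.png',p);np.savez('w1.npz',p=p,d=d,K=c['intrinsics'],T=c['world_to_cam'])
p,d=read_camera('scene');cv2.imwrite('pics/s1.png',cv2.resize(p[90:330,200:460],None,fx=2.3,fy=2.3))
E
```

```text
t 1.975 pos [0.58368125 0.02801785 0.12229585] w 0.5918953328885935 ty deg 12.901534869261322 tz [ 8.85212763e-04  4.21443805e-05 -9.99999607e-01] shift [-0.00180661 -0.0011602   0.05229514] F [0.74063986 0.96260909 0.09298841] q [ 0.01  0.19  1.91  0.    1.04 -0.22]
```

View pics/w1.png

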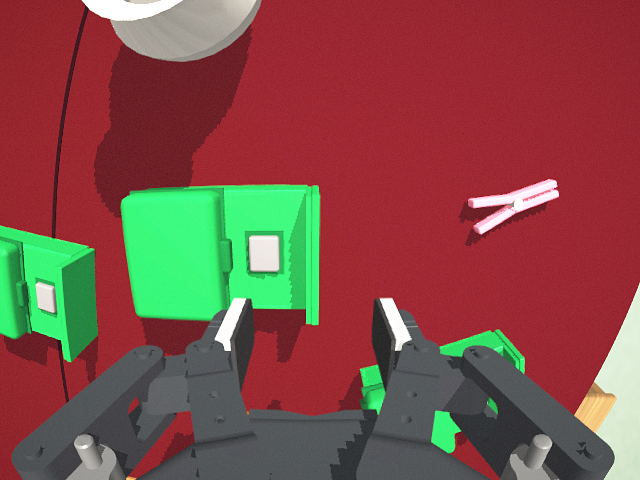

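View pics/s1.png

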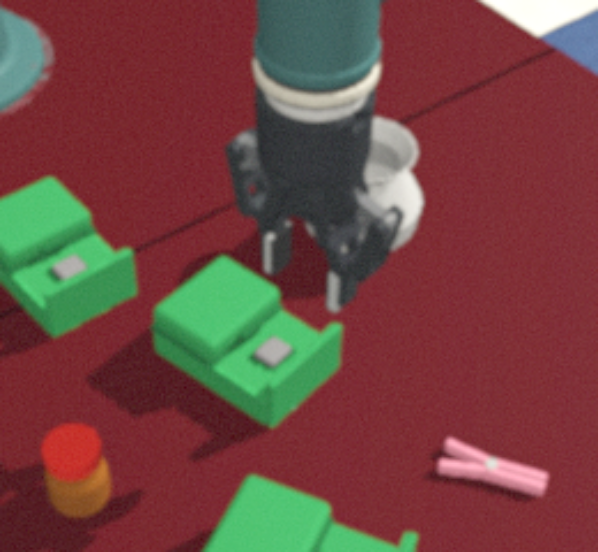

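The wrist view shows the key at (264,254), the plate's outer edge near col 320 and the fingertips near (240,300) and (388,300). The scene view shows the fingers over the right case. I'll measure the key, plate and fingertips from this close view.

```bash
cat >> h.py <<'E'
def fray(u,v,K):
    x,y=(u-K[0,2]),(v-K[1,2]); r=np.hypot(x,y)+1e-9; th=r/K[0,0]
    return np.stack([np.sin(th)*x/r,-np.sin(th)*y/r,-np.cos(th)],-1)
def wplane(u,v,z,K,T):
    R=T[:3,:3];c=-R.T@T[:3,3];r=R.T@fray(u,v,K);return c+r*(z-c[2])/r[2]
def wcloud(d,K,T):
    v,u=np.indices(d.shape);r=fray(u,v,K);P=r*(d/-r[...,2])[...,None];return (P-T[:3,3])@T[:3,:3]
E
python3 - <<'E'
from h import *
z=np.load('w1.npz');p,d,K,T=z['p'],z['d'],z['K'],z['T']
hsv=cv2.cvtColor(p,cv2.COLOR_BGR2HSV)
tcp=np.array([.58368,.02802,.1223]);EY=np.array([-EX[1],EX[0],0])
loc=lambda P:np.stack([(P-tcp)@EX,(P-tcp)@EY,P[...,2]],-1)*1000
k=np.zeros(d.shape,np.uint8);k[225:280,240:290]=((hsv[...,1]<60)&(hsv[...,2]>120))[225:280,240:290]
v,u=np.nonzero(k);kc=wplane(u.mean(),v.mean(),.034,K,T);print('key',u.mean(),v.mean(),len(u),kc,loc(kc))
P=wcloud(d,K,T);print('key depth',loc(np.median(P[k>0],0)))
for q in [(321,190),(320,254),(319,320)]:print('plate outer top edge',loc(wplane(*q,.052,K,T)))
g=(hsv[...,1]>100)&(hsv[...,0]>45)&(hsv[...,0]<80);L=loc(P)
pl=g&(L[...,2]>46)&(L[...,2]<56)&(np.indices(d.shape)[1]>290)&(np.indices(d.shape)[1]<335)&(np.indices(d.shape)[0]<330);print('plate x',np.percentile(L[pl][:,0],[5,50,95]),'y',np.percentile(L[pl][:,1],[2,98]))
f=(~g)&(L[...,2]>105)&(L[...,2]<150)&(np.indices(d.shape)[0]>285)
for sgn in(-1,1):
    Q=L[f&(sgn*L[...,0]>0)]
    print('finger',len(Q),'zmin',np.percentile(Q[:,2],[.5,2]))
    Q=Q[Q[:,2]<Q[:,2].min()+8];print(' x',np.percentile(Q[:,0],[1,50,99]),'y',np.percentile(Q[:,1],[1,50,99]))
E
```

```text
key 263.7538883806038 252.967978042086 1093 [0.5514894  0.02008651 0.034     ] [-33.14929711  -0.54670785  34.        ]
key depth [-33.09286369  -0.5003747   34.27755496]
plate outer top edge [ 3.65760608 42.80641043 52.        ]
plate outer top edge [ 3.24207125  4.26259746 52.        ]
plate outer top edge [  2.884207   -40.06928439  52.        ]
plate x [-5.12086082 -1.54776378  2.07507775] y [-40.66568265  39.20137999]
finger 1188 zmin [126.10567971 127.0079004 ]
 x [-36.97387849 -26.54437979 -26.10557783] y [-11.51453887   1.36525635  10.03084201]
finger 1211 zmin [126.16223098 127.18073868]
 x [23.60025824 24.06452189 35.10618961] y [-11.30747116   3.43919983   9.92470464]
```

The key lies under the rear finger (finger about -25 to -38 mm, key -33 mm). The front finger's inner face is 21 mm ahead of the plate. The fingertips end about 4 mm behind the TCP. I'm descending to just above the key.

Call:
{"api": "step_arm", "payload": {"commands": [{"fingers": -0.18, "dx": 0, "dy": 0, "dz": 0.03, "roll": 0}, {"fingers": -0.18, "dx": 0, "dy": 0, "dz": 0.06, "roll": 0}, {"fingers": -0.18, "dx": 0, "dy": 0, "dz": 0.08, "roll": 0}, {"fingers": -0.18, "dx": 0, "dy": 0, "dz": 0.084, "roll": 0}, {"fingers": -0.18, "dx": 0, "dy": 0, "dz": 0.084, "roll": 0}, {"fingers": -0.18, "dx": 0, "dy": 0, "dz": 0.084, "roll": 0}]}}

```text
time: 2.82
tool_pos: [0.5845, 0.0278, 0.0387]
tcp_rot: [1.957, 2.455, 0.002]
wrist_force: [0.1, -0.7, 0.1]
width: 0.588
grip_force: 0.0
```

```bash
python3 - <<'E'
from h import *;from workcell import *
s=read_state();goto(s,[.5838,.0274,.026])
p,d=read_camera('wrist');cv2.imwrite('pics/w2.png',p)
E
```

```text
t 2.825 pos [0.58449134 0.02776331 0.0387214 ] w 0.5878402099298433 ty deg 12.879485398617673 tz [ 2.54132110e-03  5.18454156e-06 -9.99996771e-01] shift [-0.00019292 -0.00078646  0.0127196 ] F [ 0.09262152 -0.72843278  0.10801957] q [ 0.    0.29  1.96 -0.    0.89 -0.22]
```

View pics/w2.png

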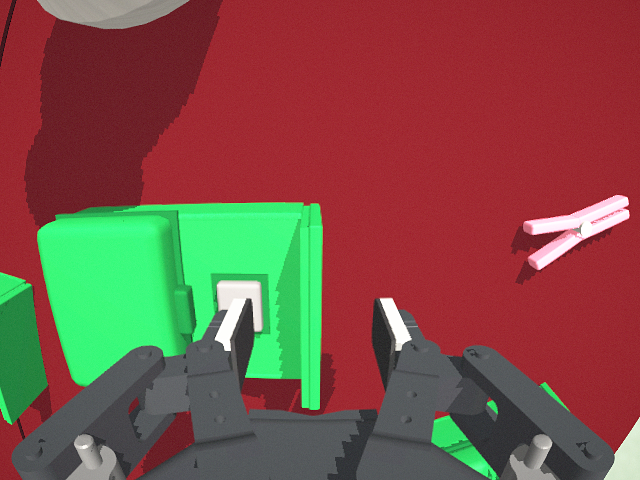

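The key at (239,305) is directly ahead of the rear fingertip, and the plate lies between the fingers with a gap in front. Pressing now.

Call:
{"api": "step_arm", "payload": {"commands": [{"fingers": -0.18, "dx": 0, "dy": 0, "dz": 0.006, "roll": 0}, {"fingers": -0.18, "dx": 0, "dy": 0, "dz": 0.01, "roll": 0}, {"fingers": -0.18, "dx": 0, "dy": 0, "dz": 0.013, "roll": 0}, {"fingers": -0.18, "dx": 0, "dy": 0, "dz": 0.014, "roll": 0}, {"fingers": -0.18, "dx": 0, "dy": 0, "dz": 0.014, "roll": 0}]}}

```text
time: 3.5
tool_pos: [0.5841, 0.0277, 0.0249]
tcp_rot: [1.958, 2.456, 0.001]
wrist_force: [-0.5, 0.2, 10.9]
width: 0.592
grip_force: 6.7
```

```bash
python3 - <<'E'
from h import *;from workcell import *
s=read_state();goto(s,[.5838,.0274,.026]);print(s['grip_force'])
p,d=read_camera('wrist');cv2.imwrite('pics/w3.png',p)
E
```

```text
t 3.5 pos [0.58414924 0.02773765 0.02491343] w 0.5919651403779527 ty deg 12.871280204569752 tz [ 1.27255088e-03 -5.83952887e-06 -9.99999190e-01] shift [-0.00025169 -0.00041434 -0.00108701] F [-0.50508321  0.20372851 10.91378924] q [ 0.    0.3   1.97 -0.    0.87 -0.22]
6.712360540223017
```

View pics/w3.png

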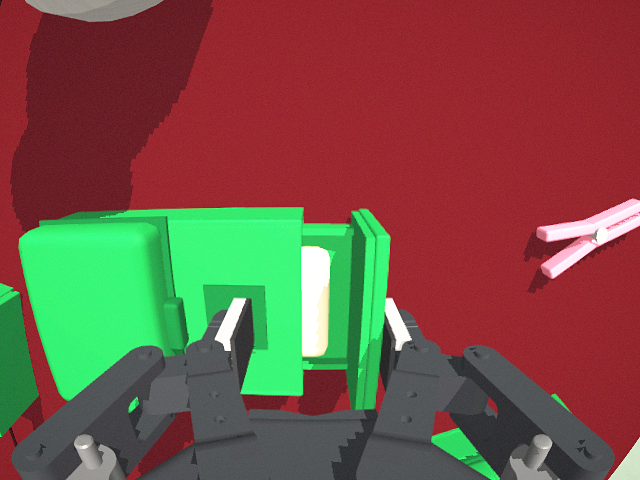

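The tray is out by about 20 mm, with soap visible at (315,300). The front finger at (395,320) rests against the plate's outer face at (385,300). I'm holding there long enough for the check.

Call:
{"api": "step_arm", "payload": {"commands": [{"fingers": -0.18, "dx": 0, "dy": 0, "dz": 0, "roll": 0}, {"fingers": -0.18, "dx": 0, "dy": 0, "dz": 0, "roll": 0}, {"fingers": -0.18, "dx": 0, "dy": 0, "dz": 0, "roll": 0}, {"fingers": -0.18, "dx": 0, "dy": 0, "dz": 0, "roll": 0}, {"fingers": -0.18, "dx": 0, "dy": 0, "dz": 0, "roll": 0}]}}

```text
time: 4.18
tool_pos: [0.5842, 0.0277, 0.0249]
tcp_rot: [1.958, 2.456, 0.001]
wrist_force: [-0.7, -0.5, 10.6]
width: 0.589
grip_force: 6.7
```

```bash
python3 - <<'E'
from h import *;from workcell import *
s=read_state();goto(s,[.5838,.0274,.026]);print(s['grip_force'])
c=calibration('wrist');p,d=read_camera('wrist');P=wcloud(d,c['intrinsics'],c['world_to_cam']);hsv=cv2.cvtColor(p,cv2.COLOR_BGR2HSV)
m=np.zeros(d.shape,bool);m[215:290,345:395]=True
m&=(hsv[...,0]>45)&(hsv[...,0]<80)&(hsv[...,1]>100)&(P[...,2]>.047)&(P[...,2]<.057)
x=(P[m]-np.array([.5515,.0201,0]))@EX*1000;print('tray out mm',np.percentile(x,95)-36,m.sum())
print(finish_job())
E
```

```text
t 4.175 pos [0.58416095 0.02773969 0.02493376] w 0.5887009365057058 ty deg 12.873041388180795 tz [ 1.44613198e-03 -1.20181778e-05 -9.99998954e-01] shift [-0.00025109 -0.00042606 -0.00106676] F [-0.6888639  -0.46173876 10.59415079] q [ 0.    0.3   1.97 -0.    0.87 -0.22]
6.742605779108999
tray out mm 20.941242676258305 1438
the job is handed in; nothing more can be done
None
```

I pressed the key on the leftmost case and the tray popped out. The front finger caught it about 21 mm out and was still holding it there when I handed the job in at about 4.2 s; no verdict came back.

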